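# Candle a blown egg: puff the dust off, then hold the lamp at full

### The job

Check the egg on the candling lamp for hairline cracks. First blow the dust off its shell: press the cap of the small air canister right down and let it spring back up. Then turn the lamp's sprung dial clockwise past its first two clicks to the third one, full brightness, and hold it there against its spring; finish with the gripper still holding the dial at the third click. The egg must stay sitting in its cup, and the other things on the worktop are left where they are.

Things in the scene. Friction and masses are not known exactly. Their poses are not given: they have to be found in the camera images.
- candler: Egg candling lamp, fixed: low box with black sides and aluminium top, 105 (x) x 250 (y) x 55 mm high. Origin: centre of its underside. Its x axis points away from the operator, y to the operator's left, z up. Egg cup (black, soft lip) at its left end, at (0, +75 mm); dial axis at its right end, at (0, -80 mm).
- dial (a joint): Angle of the lamp's dial about its upright axis, rad: 0 = off (white ring mark), grows clockwise seen from above. Clicks (orange dots of growing size): first 0.40, second 0.80, third 1.20 = full; stop at 1.32. A spring (0.07 N m at 0, 0.12 at the third click) returns it to 0 from anywhere: the clicks are felt (0.05 N m more or less) but do not hold it.
- dial_top (a point): Centre of the top of the dial's black pointer bar, on the dial's axis, 89 mm above the worktop. Bar 46 mm long, 14 wide (grip across this), 27 tall, on a grey skirt 57 mm across, its top 27 mm below the point. The point turns with the dial; its axes are the candler's at dial 0. At dial q the bar lies 0.60 - q anticlockwise (from above) of the candler's x axis, white-lined end away from the operator.
- air_duster: Small white and blue air canister, 44 mm across, clamped in a steel bench stand (base plate 85 x 80 mm, post behind the canister), fixed. Origin: under the canister's axis, on the worktop. Its own -y axis is where the thin red straw points: at the egg.
- air_cap (a joint): How far the canister's cap is pressed down, m: 0 = up, 0.006 = right down. It springs back by itself; 3 N starts it, 6 N holds it right down.
- cap_top (a point): Centre of the flat top of the canister's white push cap, 23 mm across, 108 mm above the worktop with the cap up; it moves down with the cap. A nozzle and straw (3 mm thick, 45 mm long) stick out of its side towards the egg, 9 mm below the top.
- egg: Pale blown egg, 38 mm across and 52 mm tall, loose, standing blunt end down in the candler's cup; its top is about 114 mm above the worktop. Origin: its lowest point; z up its long axis. Fragile and light (about 14 g).
- egg_tray_b: White card tray of four blue eggs, 100 x 100 x 40 mm, bystander. Origin: centre of its underside.
- specimen_box_g: Clear specimen box with an egg on cotton, 68 x 65 x 42 mm, bystander. Origin: centre of its underside.
- loupe: Black stand loupe, 45 mm across and 36 mm tall, bystander. Origin: centre of its underside.
- egg_stand_b: Blue egg on a turned wooden stand, 45 mm across and 64 mm tall, bystander. Origin: centre of its underside.

How it is judged:
By the outcome, as a careful person would: the job done as asked, in the order asked, and still so for the second after the job is handed in, while the arm keeps its last pose, push and grip.
It also fails if it takes over 48 s, if anything falls off the work surface, if the arm or the gripper's body presses on something with over 40 N, if the wrist force passes 120 N, or if a joint passes its speed limit or range.

### The arm

A 6-joint arm with a two-finger parallel gripper is mounted at the origin on a cart in front of the work surface, level with it; the furniture and walls round the work are solid. World frame = base frame: x ahead of the robot, y to its left, z up, the work surface at z = 0. Lengths are in m, angles in rad, forces in N, time in s.
With the tool pointing down it reaches from about 0.375 to 0.975 m from the base axis. Payload 3.8 kg.
Tool frame: the origin (TCP) lies midway between the tips of the shut fingers; the grasp point (between the pads) lies 19 mm behind it; z points along the fingers, y is the direction in which the jaws open and shut (so a half turn about z gives the same grasp; the last joint's range is limited). The gripper opens to 85 mm and grips with 20 to 120 N. Pads are 22 mm wide; open, the fingers measure 114 mm over their backs; the gripper's body (76 mm by 85 mm) begins 54 mm behind the grasp point. The pads swing forward as they close: fully open they stand 13 mm farther back than shut.
Start: joints at [1.228, 0.264, 1.604, -0, 1.274, -0.037], TCP at [0.203, 0.644, 0.208] pointing down, gripper open.
Joint ranges: [-2.63, 2.63], [-0.94, 2.18], [0.31, 2.57], [-1.31, 4.45], [0, 2.66], [-2.55, 2.55]. Speed limits (rad/s): [2.57, 2.57, 3.14, 3.14, 3.14, 3.14].

### API

Orientations are given as a rotation vector (axis times angle).
In Python, from workcell import bot gives the robot as it stands.
- The arm moves only by the tool drive_tool, never from a script. Its argument "deltas" is a list of rows, each an object with "hand": the opening, from 0 (shut) to 1 (fully open); "offset": the shift along the world's x, y, z in cm, a list of three; "angular": the turn, a rotation vector about the world's x, y, z in degrees, a list of three. A call has 1 to 8 rows; each row is the pose to reach, as a shift and turn from the pose commanded when the call began; what a row does not reach only later rows make up. A row lasts 1/8 s, in which the tool goes at most 62.5 mm and 10.7 degrees, less where a joint would pass 70% of its speed; a pose out of reach is approached as far as the arm can. A call with a gripper value outside its range is refused whole. The fingers move at their own pace and stop on an object; "force" is the grip in N (left out, the last holds). Time passes only in rows, so rows that repeat a pose let the fingers close. It gives the time, the measured TCP pose, the force and the opening at its end, in the units of the state.
- bot.read_state(): the state, without advancing time (a new reading comes with each control period).
- bot.read_camera(name): name is "scene" or "top"; returns a dict with "frame" (420x560x3 uint8, blue, green, red), "mtx" (3x3 intrinsics, pixels), "R" (3x3) and "t" (3): a world point X has camera coordinates R X + t. Camera axes: x right, y down, z forward; pixel columns grow to the right and rows downward; lengths in m; the calibration is good to about 2 mm. A picture is of the moment at which its call begins. There is no depth.
- bot.finish_job(): hands the job in, once; it reports no verdict.
The state is a dict: "time": time; "q": joint angles; "joint_vel": joint speeds; "joint_torque": joint torques, N m; "tool_pos": TCP position; "tcp_rot": TCP orientation; "wrist_force": force on the tool from outside, world axes, zero at the start; "torque": the same for the moment, N m; "width": opening from 0.0 (shut) to 1.0 (fully open).
Only numpy, scipy, OpenCV 4.12 (cv2) and the standard library are available. Lean on these libraries where they do the work, as an engineer would, in place of code of your own. Each camera call takes 0.05 s, during which the arm holds its last target. There are 200 camera calls.

## Working session

There is one attempt and no reset: what is moved stays moved. The work goes in short steps, Python scripts to look and compute and a tool call to move; the robot and the scene stay as the last step left them, time stands still between calls to the robot, and variables do not carry over. Pictures are saved under pics/ and viewed, about 8 in all and at most 12, crops included, and the job is handed in when it is done.

Besides the shell and the picture viewer there is one more tool, called as name([rows], argument=value, ...), one row to a line, values as JSON. drive_tool: Moves the arm, as the interface text tells. Its arguments: {"type":"object","properties":{"deltas":{"type":"array"},"force":{"type":"number"}},"required":["deltas"]}

```bash
mkdir -p pics; cat > h.py <<'E'
import numpy as np, cv2
from workcell import bot
def ray(c,uv,z):
    K,R,t=map(np.array,(c['mtx'],c['R'],c['t']));t=t.ravel()
    d=R.T@np.linalg.inv(K)@np.array([uv[0],uv[1],1.]);o=-R.T@t
    return o+d*(z-o[2])/d[2]
def proj(c,X):
    p=np.array(c['mtx'])@(np.array(c['R'])@np.array(X)+np.array(c['t']).ravel());return p[:2]/p[2]
E
python3 - <<'E'
from h import *
import pickle
for n in('top','scene'):
    c=bot.read_camera(n);cv2.imwrite(f'pics/{n}0.png',c['frame']);pickle.dump(c,open(n+'0.pkl','wb'))
    print(n,-np.array(c['R']).T@np.array(c['t']).ravel())
print(bot.read_state())
E
```

```text
top [ 0.34906177 -0.01490779  1.22931603]
scene [0.52834484 0.59280676 0.9422527 ]
{'time': 0.1, 'q': array([ 1.22810417e+00,  2.64690569e-01,  1.60525511e+00, -2.27624697e-05,
        1.27369094e+00, -3.68615187e-02]), 'joint_vel': array([ 0.00058805, -0.000676  , -0.00323572,  0.0005594 , -0.00054472,
       -0.00187875]), 'joint_torque': array([ 1.41621356e-03, -5.16712761e+01, -3.68593454e+01, -1.15063708e-04,
        6.35386677e-03,  4.48121646e-07]), 'tool_pos': array([0.20297791, 0.64301191, 0.20726843]), 'tcp_rot': array([-0.47846154, -3.10457416,  0.00315909]), 'wrist_force': array([ 0.08542388,  0.24949262, -0.50217933]), 'torque': array([-0.01672247, -0.00893429, -0.0112498 ]), 'width': 1.0010544670276087}
```

View pics/top0.png

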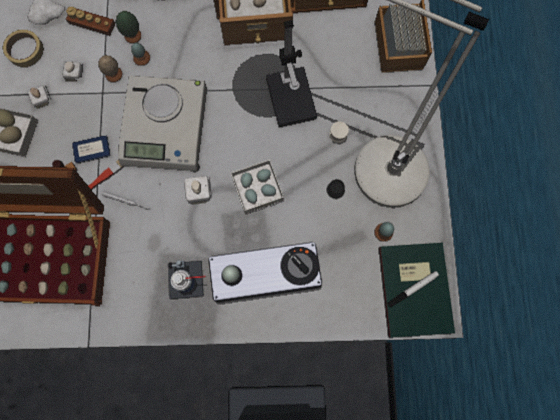

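View pics/scene0.png

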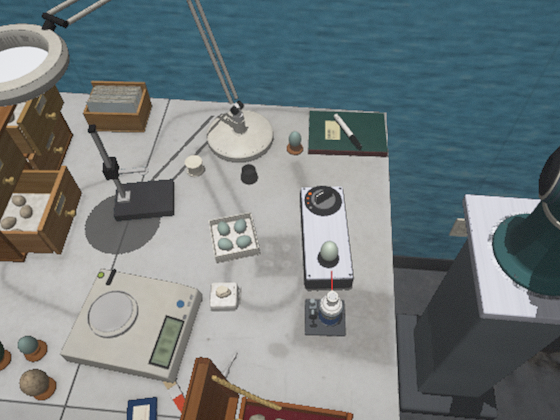

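The top view shows the candler at about (265,272), with the dial at (300,265), the egg at (231,274) and the canister cap at (181,280). In the scene view they are at about (326,235), (323,200), (329,251) and (332,298). I'll enlarge both.

```bash
python3 - <<'E'
from h import *
import pickle
t=pickle.load(open('top0.pkl','rb'));s=pickle.load(open('scene0.pkl','rb'))
a=cv2.resize(t['frame'][235:310,160:330],None,fx=4.7,fy=4.7,interpolation=cv2.INTER_CUBIC)
b=cv2.resize(s['frame'][180:340,290:365],None,fx=3.6,fy=3.6,interpolation=cv2.INTER_CUBIC)
cv2.imwrite('pics/ta.png',a);cv2.imwrite('pics/sb.png',b)
f=t['frame'][235:310,200:330].astype(int)
m=((f.min(2)>125)&(f[:,:,0]>f[:,:,2]+3)).astype(np.uint8)*255
m=cv2.morphologyEx(m,cv2.MORPH_OPEN,np.ones((3,3)))
cs,_=cv2.findContours(m,0,2);c=max(cs,key=cv2.contourArea)
bx=cv2.boxPoints(cv2.minAreaRect(c))+[200,235]
P=np.array([ray(t,p,.055) for p in bx]);print(bx,P)
print(P.mean(0),[np.linalg.norm(P[i]-P[i-1]) for i in range(4)])
E
```

```text
[[207.60001421 257.20000267]
 [297.20001221 244.39999962]
 [303.28001404 286.95999146]
 [213.68001556 299.75999451]] [[ 0.5300262   0.14207381  0.055     ]
 [ 0.55462295 -0.06244068  0.055     ]
 [ 0.45753442 -0.07297479  0.055     ]
 [ 0.43392954  0.12785455  0.055     ]]
[0.49402828 0.03362822 0.055     ] [np.float64(0.09714295914265901), np.float64(0.2059882933445239), np.float64(0.09765833632506758), np.float64(0.20221180812942222)]
```

View pics/ta.png

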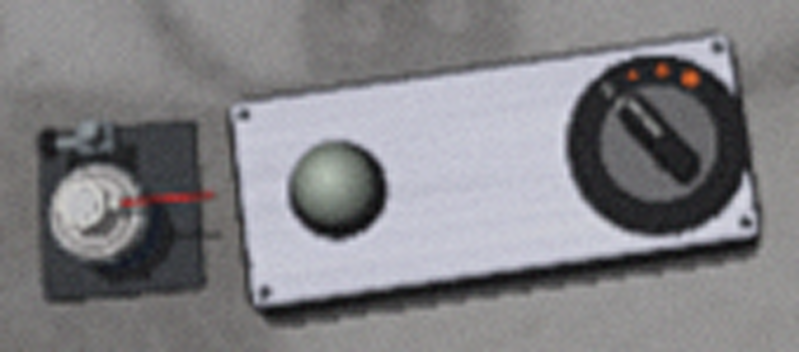

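View pics/sb.png

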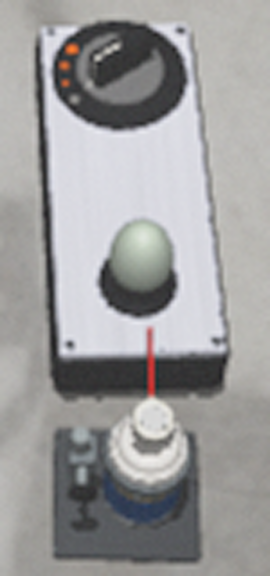

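In the top crop the plate corners are (232,103), (730,32), (757,240) and (257,308). The cap is at about (87,204), the bar runs from (618,95) to (692,178), and the egg is at (335,183). In the scene crop the cap top is at about (153,415) and the bar centre at about (123,62).

```bash
python3 - <<'E'
from h import *
import pickle
t=pickle.load(open('top0.pkl','rb'));s=pickle.load(open('scene0.pkl','rb'))
T=lambda x,y:(160+x/4.7-.4,235+y/4.7-.4)
S=lambda x,y:(290+x/3.6-.4,180+y/3.6-.4)
C=np.array([ray(t,T(*p),.055) for p in [(232,103),(730,32),(757,240),(257,308)]])
print(C,[np.linalg.norm(C[i]-C[i-1]) for i in range(4)])
Cs=np.array([ray(s,S(*p),.055) for p in [(57,355),(40,23),(187,22),(228,358)]])
print(Cs,[np.linalg.norm(Cs[i]-Cs[i-1]) for i in range(4)])
for C in (C,Cs):
    m=C.mean(0);y=(C[0]+C[3]-C[1]-C[2])[:2];y/=np.linalg.norm(y);x=np.array([y[1],-y[0]])
    print('ctr',m,'yaw',np.degrees(np.arctan2(x[1],x[0])),'dial',m[:2]-.08*y,'egg',m[:2]+.075*y)
print('cap top',ray(t,T(87,204),.108),'scene',ray(s,S(153,415),.108))
a=ray(t,T(618,95),.089);b=ray(t,T(692,178),.089);print('bar',a,b,(a+b)/2,np.linalg.norm(a-b),np.degrees(np.arctan2(*(a-b)[1::-1])))
print('bar scene',ray(s,S(123,62),.089))
from scipy.spatial.transform import Rotation as Ro
print(Ro.from_rotvec(bot.read_state()['tcp_rot']).as_matrix())
E
```

```text
[[ 0.53152286  0.13899019  0.055     ]
 [ 0.56058877 -0.10320476  0.055     ]
 [ 0.45949159 -0.11208795  0.055     ]
 [ 0.43307594  0.12651128  0.055     ]] [np.float64(0.09923466647422574), np.float64(0.24393282266956015), np.float64(0.10148670469271825), np.float64(0.2400570274040998)]
[[ 0.53009911  0.14045111  0.055     ]
 [ 0.55736658 -0.10347249  0.055     ]
 [ 0.45998169 -0.11280684  0.055     ]
 [ 0.4308831   0.13372793  0.055     ]] [np.float64(0.09944353421646161), np.float64(0.24544294114747495), np.float64(0.09783122057379226), np.float64(0.2482460870314417)]
ctr [0.49616979 0.01255219 0.055     ] yaw 6.582569735333294 dial [ 0.50534059 -0.06692042] egg [0.48757217 0.08705777]
ctr [0.49458262 0.01447493 0.055     ] yaw 6.555969535604436 dial [ 0.50371652 -0.06500194] egg [0.48601959 0.08898449]
cap top [0.47825632 0.19806928 0.108     ] scene [0.47645062 0.19863107 0.108     ]
bar [ 0.52568264 -0.0468206   0.089     ] [ 0.48579838 -0.08017958  0.089     ] [ 0.50574051 -0.06350009  0.089     ] 0.05199591448753797 39.90893496305294
bar scene [ 0.50202348 -0.05026092  0.089     ]
[[-9.53599184e-01  3.01078317e-01 -6.66321235e-04]
 [ 3.01079049e-01  9.53597227e-01 -1.93242834e-03]
 [ 5.35898116e-05 -2.04337745e-03 -9.99997911e-01]]
```

Cross-checks: both views put the dial at about (0.5045, -0.066) with the candler's yaw at 6.6°. The bar measures 40° against 41° expected. The cap is at about (0.477, 0.198). Next I'll move above the cap with the fingers shut.

drive_tool([
  {"hand":0,"offset":[0,0,5],"angular":[0,0,-8]},
  {"hand":0,"offset":[2,-4,9],"angular":[0,0,-16]},
  {"hand":0,"offset":[5,-9,9],"angular":[0,0,-24]},
  {"hand":0,"offset":[8,-14,9],"angular":[0,0,-32]},
  {"hand":0,"offset":[11,-19,9],"angular":[0,0,-40]},
  {"hand":0,"offset":[14,-24,9],"angular":[0,0,-48]},
  {"hand":0,"offset":[17,-29,9],"angular":[0,0,-56]},
  {"hand":0,"offset":[20,-33,9],"angular":[0,0,-60]},
])

```text
time: 1.1
tool_pos: [0.4036, 0.3115, 0.2982]
tcp_rot: [1.971, 2.446, -0.001]
wrist_force: [0.3, 0.3, 1.0]
width: 0.001
```

drive_tool([
  {"hand":0,"offset":[2.5,-3.5,0],"angular":[0,0,0]},
  {"hand":0,"offset":[5,-8,0],"angular":[0,0,0]},
  {"hand":0,"offset":[7.4,-11.5,-3]},
  {"hand":0,"offset":[7.4,-11.5,-8]},
  {"hand":0,"offset":[7.4,-11.5,-13]},
  {"hand":0,"offset":[7.4,-11.5,-16]},
  {"hand":0,"offset":[7.4,-11.5,-16]},
])

```text
invalid input
```

drive_tool([
  {"hand":0,"offset":[2.5,-3.5,0],"angular":[0,0,0]},
  {"hand":0,"offset":[5,-8,0],"angular":[0,0,0]},
  {"hand":0,"offset":[7.4,-11.5,-3],"angular":[0,0,0]},
  {"hand":0,"offset":[7.4,-11.5,-8],"angular":[0,0,0]},
  {"hand":0,"offset":[7.4,-11.5,-13],"angular":[0,0,0]},
  {"hand":0,"offset":[7.4,-11.5,-16.5],"angular":[0,0,0]},
  {"hand":0,"offset":[7.4,-11.5,-16.5],"angular":[0,0,0]},
  {"hand":0,"offset":[7.4,-11.5,-16.5],"angular":[0,0,0]},
])

```text
time: 2.1
tool_pos: [0.4781, 0.199, 0.1348]
tcp_rot: [1.966, 2.449, 0.002]
wrist_force: [-0.4, -0.2, 0.1]
width: -0.005
```

```bash
python3 - <<'E'
from h import *
s=bot.read_state();print(s['tool_pos'],s['wrist_force'],s['q'])
a=[]
for n in('top','scene'):
    c=bot.read_camera(n);u,v=map(int,proj(c,s['tool_pos']))
    f=cv2.copyMakeBorder(c['frame'],60,60,60,60,cv2.BORDER_CONSTANT)
    f=f[v:v+120,u:u+120];a.append(cv2.resize(f,(400,400),interpolation=cv2.INTER_CUBIC))
    print(n,u,v)
cv2.imwrite('pics/cap.png',np.hstack(a))
E
```

```text
[0.47805369 0.19903061 0.13475514] [-0.44888438 -0.21953941  0.10279268] [3.46401902e-01 2.50952403e-02 2.01711318e+00 4.76705487e-06
 1.09782816e+00 1.28520420e-01]
top 175 276
scene 332 288
```

View pics/cap.png

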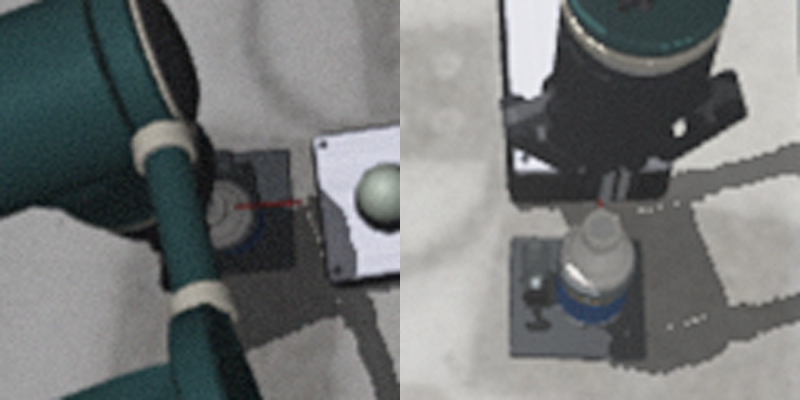

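The shut fingertips sit at about (612,203) in the right-hand panel, just above the cap at (603,230), and are aligned with it. I'll press in small steps.

drive_tool([
  {"hand":0,"offset":[-0.1,-0.1,-1.5],"angular":[0,0,0]},
  {"hand":0,"offset":[-0.1,-0.1,-2.5],"angular":[0,0,0]},
  {"hand":0,"offset":[-0.1,-0.1,-2.8],"angular":[0,0,0]},
  {"hand":0,"offset":[-0.1,-0.1,-3.0],"angular":[0,0,0]},
  {"hand":0,"offset":[-0.1,-0.1,-3.2],"angular":[0,0,0]},
  {"hand":0,"offset":[-0.1,-0.1,-3.2],"angular":[0,0,0]},
])

```text
time: 2.95
tool_pos: [0.4763, 0.1977, 0.1015]
tcp_rot: [1.967, 2.45, 0.0]
wrist_force: [-0.2, -0.1, -0.1]
width: -0.004
```

```bash
python3 - <<'E'
from h import *
s=bot.read_state();print(s['tool_pos'],s['wrist_force'],s['torque'])
c=bot.read_camera('scene');u,v=map(int,proj(c,s['tool_pos']))
print(u,v,proj(c,[.477,.198,.108]))
cv2.imwrite('pics/cap2.png',cv2.resize(c['frame'][v-40:v+40,u-40:u+40],(560,560),interpolation=cv2.INTER_CUBIC))
E
```

```text
[0.47627266 0.19771116 0.10150475] [-0.15301538 -0.07808589 -0.06711808] [0.01505776 0.00971598 0.01985273]
331 295 [331.82566204 294.55498973]
```

View pics/cap2.png

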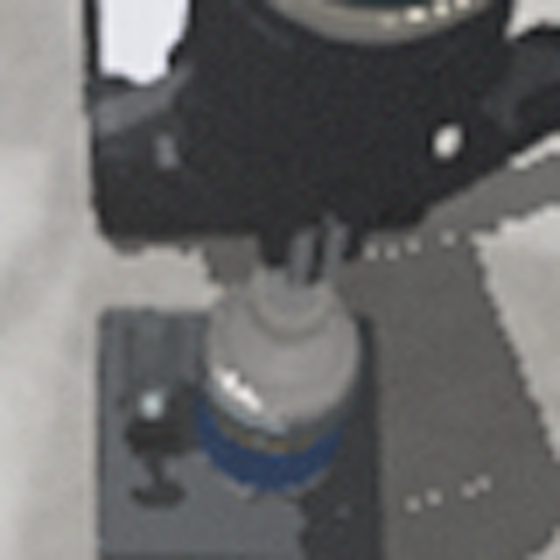

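No contact force yet, and the picture shows the tips just over the cap (tips at about (318,270), cap at about (293,290)). I'll go further down in small steps and watch the force.

drive_tool([
  {"hand":0,"offset":[0.2,0,-0.1],"angular":[0,0,0]},
  {"hand":0,"offset":[0.2,0,-0.2],"angular":[0,0,0]},
  {"hand":0,"offset":[0.2,0,-0.3],"angular":[0,0,0]},
])

```text
time: 3.38
tool_pos: [0.4782, 0.1977, 0.0984]
tcp_rot: [-1.967, -2.45, 0.0]
wrist_force: [-0.3, -1.3, -0.4]
width: 0.0
```

```bash
python3 - <<'E'
from h import *
s=bot.read_state();print(s['tool_pos'],s['wrist_force'],s['torque'])
a=[]
for n in('scene','top'):
    c=bot.read_camera(n);u,v=map(int,proj(c,s['tool_pos']))
    print(n,proj(c,s['tool_pos']),u-20,v-20)
    f=cv2.resize(c['frame'][v-20:v+20,u-20:u+20],(400,400),interpolation=cv2.INTER_CUBIC)
    a.append(np.clip(f.astype(float)*1.5+20,0,255).astype(np.uint8))
cv2.imwrite('pics/cap3.png',np.hstack(a))
E
```

```text
[0.47822054 0.19767144 0.09841601] [-0.26497386 -1.27443315 -0.38972726] [ 0.02103418 -0.03087851 -0.02794582]
scene [330.82248292 296.46157781] 310 276
top [179.1241528  278.50578559] 159 258
```

View pics/cap3.png

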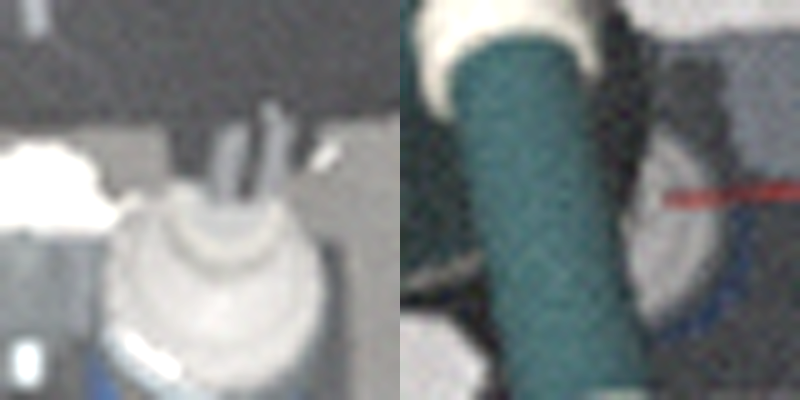

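```bash
python3 - <<'E'
from h import *
import pickle
s=pickle.load(open('scene0.pkl','rb'));t=pickle.load(open('top0.pkl','rb'))
for z in(.102,.108): print(z,'cap',ray(s,(332.3,297.7),z),'fingers near edge',ray(s,(334,295.5),z))
X=np.array([.478,.198,.1])
for d in np.eye(3)*.01: print(proj(s,X+d)-proj(s,X),proj(t,X+d)-proj(t,X))
# cap by top-view & scene masks of initial image: print grey rows around the cap
# straw: red pixels, triangulated ends
for n,c in(('t',t),('s',s)):
    f=c['frame'].astype(int);m=(f[:,:,2]-f[:,:,1]>50)&(f[:,:,2]-f[:,:,0]>40)
    v,u=np.nonzero(m);k=(u>170)&(u<215)&(v>265)&(v<290) if n=='t' else (u>310)&(u<350)&(v>265)&(v<300)
    P=np.array([ray(c,p,.099) for p in zip(u[k],v[k])]);P=P[np.argsort(P[:,1])];print(n,len(P),P[:3],P[-3:])
E
```

```text
0.102 cap [0.47549646 0.2017008  0.102     ] fingers near edge [0.47236205 0.19678817 0.102     ]
0.108 cap [0.47587384 0.20449358 0.108     ] fingers near edge [0.47276181 0.19961602 0.108     ]
[-5.1488238  -0.41304471] [ 0.08937709 -4.61322819]
[-0.17763882  4.75713831] [-4.62256328  0.11098566]
[ 0.39422938 -2.21119653] [-0.86871459 -0.51125886]
t 30 [[0.48229289 0.14371639 0.099     ]
 [0.48234495 0.1458852  0.099     ]
 [0.48239702 0.148054   0.099     ]] [[0.48100808 0.18055129 0.099     ]
 [0.47889207 0.18268383 0.099     ]
 [0.48106012 0.18271909 0.099     ]]
s 32 [[0.47981604 0.14231509 0.099     ]
 [0.47973875 0.14457145 0.099     ]
 [0.47966166 0.14682168 0.099     ]] [[0.47853    0.17985586 0.099     ]
 [0.47649979 0.18184028 0.099     ]
 [0.47845616 0.18201127 0.099     ]]
```

The force is about 1 N sideways and the fingertips show about 4 px from their predicted place. I'll raise the tool and check the tips at two yaw angles.

drive_tool([
  {"hand":0,"offset":[0,0,3],"angular":[0,0,0]},
  {"hand":0,"offset":[0,0,6],"angular":[0,0,0]},
  {"hand":0,"offset":[0,0,6],"angular":[0,0,0]},
])

```text
time: 3.85
tool_pos: [0.4805, 0.1985, 0.1614]
tcp_rot: [1.965, 2.447, 0.008]
wrist_force: [0.8, -0.7, -0.5]
width: -0.002
```

```bash
cat > snap.py <<'E'
from h import *
import sys
s=bot.read_state();c=bot.read_camera('scene');u,v=np.round(proj(c,s['tool_pos'])).astype(int)
print(s['tool_pos'],s['wrist_force'],u,v)
f=cv2.resize(c['frame'][v-20:v+20,u-20:u+20],(400,400),interpolation=cv2.INTER_CUBIC)
f=np.clip(f.astype(float)*1.5+20,0,255).astype(np.uint8);cv2.circle(f,(205,205),3,(0,0,255),1)
cv2.imwrite('pics/%s.png'%sys.argv[1],f)
E
python3 snap.py a1
```

```text
[0.48045143 0.19850345 0.16144081] [ 0.80650361 -0.74298015 -0.50833684] 332 282
```

drive_tool([
  {"hand":0,"offset":[0,0,0],"angular":[0,0,-10]},
  {"hand":0,"offset":[0,0,0],"angular":[0,0,-20]},
  {"hand":0,"offset":[0,0,0],"angular":[0,0,-30]},
  {"hand":0,"offset":[0,0,0],"angular":[0,0,-40]},
  {"hand":0,"offset":[0,0,0],"angular":[0,0,-50]},
  {"hand":0,"offset":[0,0,0],"angular":[0,0,-60]},
  {"hand":0,"offset":[0,0,0],"angular":[0,0,-60]},
])

```text
time: 4.78
tool_pos: [0.4771, 0.1973, 0.1568]
tcp_rot: [-2.927, -1.141, 0.004]
wrist_force: [-0.3, -0.1, 0.2]
width: -0.0
```

```bash
python3 snap.py a2; python3 -c "
import cv2,numpy as np
cv2.imwrite('pics/a12.png',np.hstack([cv2.imread('pics/a1.png'),cv2.imread('pics/a2.png')]))"
```

```text
[0.47712928 0.19730027 0.15680999] [-0.28412329 -0.05163924  0.15441848] 334 283
```

View pics/a12.png

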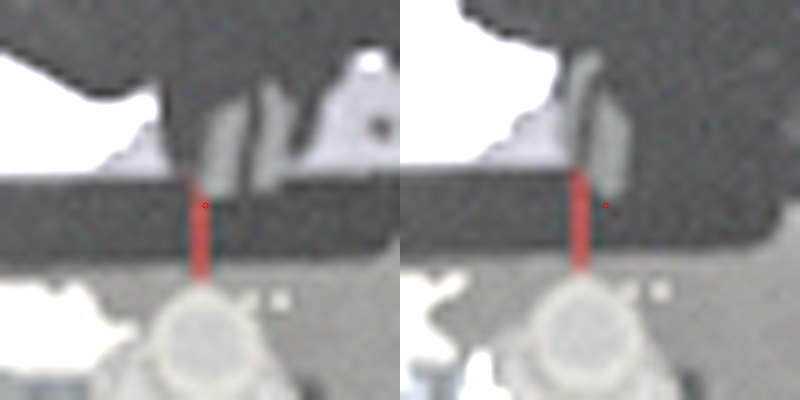

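The tips show higher than the nominal TCP would put them, by roughly 1 cm, while the cap at (203,330) matches its measured position. I'll descend again and let the force show the contact.

drive_tool([
  {"hand":0,"offset":[0,0.1,-3],"angular":[0,0,0]},
  {"hand":0,"offset":[0,0.1,-5],"angular":[0,0,0]},
  {"hand":0,"offset":[0,0.1,-5.7],"angular":[0,0,0]},
  {"hand":0,"offset":[0,0.1,-5.9],"angular":[0,0,0]},
  {"hand":0,"offset":[0,0.1,-5.9],"angular":[0,0,0]},
  {"hand":0,"offset":[0,0.1,-6.0],"angular":[0,0,0]},
  {"hand":0,"offset":[0,0.1,-6.0],"angular":[0,0,0]},
])

```text
time: 5.7
tool_pos: [0.4786, 0.1988, 0.099]
tcp_rot: [2.928, 1.138, 0.002]
wrist_force: [0.1, -0.6, 0.6]
width: 0.001
```

```bash
python3 snap.py b1; python3 -c "
from workcell import bot
s=bot.read_state();print(s['joint_torque'],s['torque'],s['width'])"
```

```text
[0.47858467 0.19882304 0.09903813] [ 0.1363096  -0.61592828  0.5912718 ] 331 297
[-1.56325943e-03 -3.65545249e+01 -3.29427481e+01  1.24953904e-04
 -7.07206622e-03 -1.66358404e-03] [ 0.03539484 -0.04699838  0.00175006] -0.0049947491899696465
```

drive_tool([
  {"hand":0,"offset":[-0.1,0,-0.2],"angular":[0,0,0]},
  {"hand":0,"offset":[-0.1,0,-0.3],"angular":[0,0,0]},
  {"hand":0,"offset":[-0.1,0,-0.3],"angular":[0,0,0]},
])

```text
time: 6.12
tool_pos: [0.477, 0.1986, 0.0953]
tcp_rot: [-2.928, -1.138, 0.001]
wrist_force: [0.1, -0.3, -0.1]
width: -0.006
```

drive_tool([
  {"hand":0,"offset":[0,0,-0.2],"angular":[0,0,0]},
  {"hand":0,"offset":[0,0,-0.3],"angular":[0,0,0]},
  {"hand":0,"offset":[0,0,-0.3],"angular":[0,0,0]},
])

```text
time: 6.5
tool_pos: [0.4771, 0.1986, 0.0923]
tcp_rot: [-2.928, -1.138, 0.001]
wrist_force: [-0.7, 0.6, 0.1]
width: 0.001
```

```bash
python3 snap.py b2; python3 -c "
import cv2,numpy as np
cv2.imwrite('pics/b12.png',np.hstack([cv2.imread('pics/b1.png'),cv2.imread('pics/b2.png')]))"
```

```text
[0.47708674 0.19862673 0.09230212] [-0.74568222  0.57065794  0.10808333] 331 298
```

View pics/b12.png

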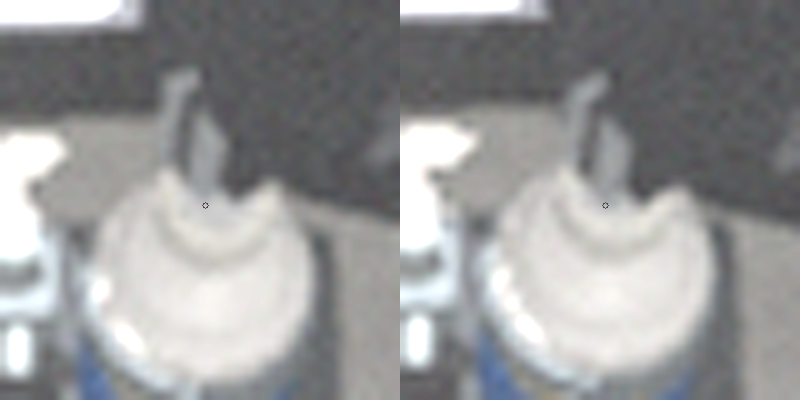

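```bash
python3 - <<'E'
from h import *
import pickle
s0=pickle.load(open('scene0.pkl','rb'))['frame'];c=bot.read_camera('scene');f=c['frame']
cv2.imwrite('pics/now.png',f)
for nm,g in(('start',s0),('now',f)):
    print(nm)
    for v in range(286,312,1): print(v,g[v,322:344].mean(1).astype(int) if g.ndim==2 else g[v,322:344].mean(-1).astype(int))
print(bot.read_state()['wrist_force'],bot.read_state()['tool_pos'])
E
```

```text
start
286 [55 51 52 49 51 48 50 48 50 92 99 48 50 50 51 51 51 47 49 46 50 50]
287 [49 45 47 46 50 49 48 46 42 88 97 44 46 49 49 50 50 53 51 53 50 49]
288 [61 64 61 62 66 72 72 68 66 92 98 63 69 70 75 73 75 72 75 74 72 71]
289 [ 80  80  80  77  82  89  87  89  84 117 121  82  86  87  90  88  87  90
  89  88 108 128]
290 [122 120 121 120 121 122 122 112 128 176 187 144 117 118 122 123 121 123
 124 119 138 159]
291 [155 153 150 152 152 153 162 176 205 223 226 217 191 171 152 153 153 152
 153 151 150 151]
292 [150 152 150 149 150 155 187 221 228 227 222 218 221 212 177 147 149 149
 152 150 151 151]
293 [151 154 151 150 143 178 224 225 221 219 212 201 214 227 221 177 143 147
 149 148 147 150]
294 [150 152 150 151 148 198 229 219 214 215 215 215 216 212 221 209 153 146
 146 147 148 146]
295 [151 145 157 172 160 205 228 217 214 215 215 215 215 204 214 215 161 145
 145 144 144 146]
296 [146 153 177 199 187 203 221 207 215 215 215 216 215 216 224 212 155 140
 144 146 147 146]
297 [155 180 185 200 188 196 211 186 215 216 216 216 215 205 216 213 176 166
 144 147 145 148]
298 [189 189 192 210 16
[... 2969 characters left out ...]
142 145 148 146 145 141 141 143 136 130
 134 129  89  58]
306 [131 126 131 135 138 139 142 144 148 146 151 145 144 144 141 142 136 132
 133 121  81  61]
307 [128 132 130 131 140 138 143 144 149 148 149 146 142 142 142 139 135 135
 137 117  75  60]
308 [137 133 134 130 135 138 141 147 151 150 151 146 144 141 139 138 134 137
 132 107  74  56]
309 [153 155 135 136 134 136 139 142 146 147 142 142 142 139 138 137 139 137
 120  92  70  58]
310 [150 179 161 136 138 137 139 136 138 140 138 140 139 138 139 139 141 130
 105  76  62  57]
311 [130 154 173 147 140 140 142 142 138 138 141 142 141 141 143 139 137 117
  88  71  56  58]
[ 0.23090946  0.44078942 -0.44008574] [0.47724166 0.19868766 0.09249644]
```

The cap hasn't moved: its front rim is still at row 300. The finger bottom at about row 297 is still above the cap, so the tips are some 15–19 mm short of the nominal TCP. I'll continue downward with force checks.

drive_tool([
  {"hand":0,"offset":[0,0.1,-0.2],"angular":[0,0,0]},
  {"hand":0,"offset":[0,0.1,-0.3],"angular":[0,0,0]},
  {"hand":0,"offset":[0,0.1,-0.3],"angular":[0,0,0]},
])

```text
time: 6.98
tool_pos: [0.4771, 0.1996, 0.0893]
tcp_rot: [-2.928, -1.138, 0.001]
wrist_force: [0.3, -0.1, -0.4]
width: 0.001
```

drive_tool([
  {"hand":0,"offset":[0,0,-0.2],"angular":[0,0,0]},
  {"hand":0,"offset":[0,0,-0.3],"angular":[0,0,0]},
  {"hand":0,"offset":[0,0,-0.3],"angular":[0,0,0]},
])

```text
time: 7.35
tool_pos: [0.4771, 0.1996, 0.0863]
tcp_rot: [2.928, 1.138, -0.001]
wrist_force: [0.5, 0.3, -0.2]
width: -0.0
```

```bash
python3 - <<'E'
from h import *
c=bot.read_camera('scene');g=c['frame']
for v in range(284,306): print(v,g[v,322:344].mean(-1).astype(int))
s=bot.read_state();print(s['wrist_force'],s['tool_pos'],s['q'])
E
```

```text
284 [49 49 45 50 46 50 48 47 51 46 47 47 47 49 48 50 44 51 44 49 44 47]
285 [47 43 49 43 46 51 50 49 49 49 47 49 49 47 46 46 48 45 45 47 47 45]
286 [44 47 48 47 49 47 46 50 48 50 48 49 49 46 50 47 48 50 47 44 46 50]
287 [45 46 48 44 47 51 52 57 60 54 47 49 48 50 45 47 48 49 49 47 44 44]
288 [61 61 60 62 58 60 73 80 77 62 46 46 51 49 46 46 48 48 44 46 48 43]
289 [90 89 85 88 69 63 90 91 71 50 48 49 45 46 49 48 47 46 48 47 45 43]
290 [97 93 93 93 75 67 89 76 49 52 48 44 47 45 44 46 52 48 49 48 47 49]
291 [94 91 93 93 79 78 89 71 52 62 50 43 48 50 49 44 49 49 48 46 47 47]
292 [94 94 93 93 91 89 88 67 68 81 57 47 48 45 49 47 44 44 48 47 49 47]
293 [93 92 93 92 92 93 85 60 74 89 79 55 47 45 47 48 48 45 50 44 45 47]
294 [95 95 91 93 94 93 79 57 73 95 91 78 46 48 48 48 53 46 47 44 48 47]
295 [ 92  90  99 104 108 106  75  51  76  91  96  78  50  46  49  47  48  45
  41  42  44  45]
296 [ 91 100 112 118 124 116  87  55  83  92  92  73  47  48  42  49  46  47
  47  46  45  45]
297 [ 99 113 118 124 123 122 106  63  83  90  90  67  46  48  45  46  44  48
  49  44  48  39]
298 [114 116 118 123 11
[... 208 characters left out ...]
123 121 123 110 106 117 128 132 117
  99  75  47  46]
301 [122 124 131 134 129 122 111 122 130 132 136 133 136 131 122 123 133 127
 123 106  55  55]
302 [120 124 131 131 133 133 125 120 116 122 125 122 119 118 122 128 134 129
 128 115  67  56]
303 [121 126 135 131 133 137 134 127 121 118 119 121 124 129 137 135 135 130
 125 119  79  55]
304 [129 127 134 134 139 137 137 136 132 127 135 133 140 139 143 138 138 130
 134 125  87  58]
305 [133 122 130 137 140 139 141 139 141 146 149 145 143 145 144 139 137 130
 132 126  86  62]
[ 0.89038777  0.52340765 -0.99552787] [0.4771688  0.19963906 0.08640494] [ 3.48116259e-01  7.79770902e-02  2.05992430e+00 -3.63943757e-05
  1.00382469e+00  1.17753193e+00]
```

Still free of contact: the bottom edge of the finger covers the cap top to row 299, so the tips are still above it. I'll go on in 2–3 mm steps.

drive_tool([
  {"hand":0,"offset":[0,0,-0.2],"angular":[0,0,0]},
  {"hand":0,"offset":[0,0,-0.2],"angular":[0,0,0]},
])

```text
time: 7.65
tool_pos: [0.4775, 0.1998, 0.0849]
tcp_rot: [2.928, 1.138, 0.001]
wrist_force: [-0.4, -0.2, 3.2]
width: 0.001
```

drive_tool([
  {"hand":0,"offset":[0,0,-0.2],"angular":[0,0,0]},
  {"hand":0,"offset":[0,0,-0.2],"angular":[0,0,0]},
])

```text
time: 7.9
tool_pos: [0.4775, 0.1998, 0.0828]
tcp_rot: [2.928, 1.138, 0.001]
wrist_force: [-0.4, 0.3, 4.1]
width: 0.002
```

```bash
python3 - <<'E'
from h import *
s=bot.read_state();a=[]
for n in('scene','top'):
    c=bot.read_camera(n);u,v=np.round(proj(c,[.477,.199,.108])).astype(int)
    if n=='top':u+=15
    f=cv2.resize(c['frame'][v-25:v+25,u-25:u+25],(400,400),interpolation=cv2.INTER_CUBIC).astype(float)
    a.append(np.clip(255*(f/255)**.5,0,255).astype(np.uint8))
cv2.imwrite('pics/d.png',np.hstack(a));print(s['tool_pos'],s['wrist_force'])
E
```

```text
[0.47754934 0.19976292 0.08278508] [-0.39619301  0.30799421  4.06103549]
```

View pics/d.png

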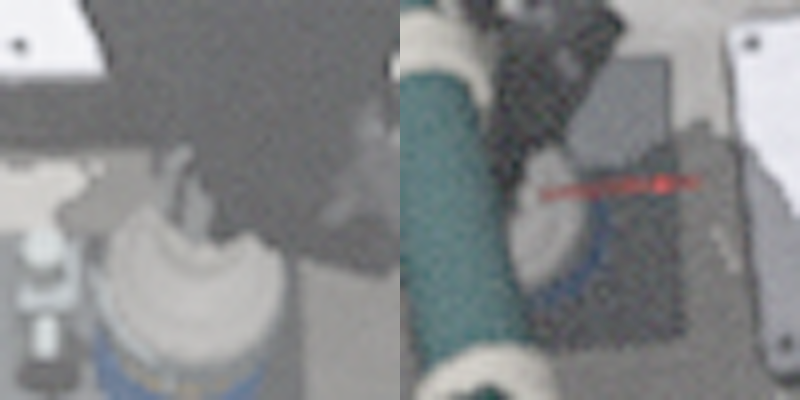

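Contact at a reported z of about 0.0855. The force follows the cap's spring (3.2 N, then 4.1 N), so the real tips are about 22 mm above the reported TCP. Now I'll press it right down.

drive_tool([
  {"hand":0,"offset":[0,0,-0.2],"angular":[0,0,0]},
  {"hand":0,"offset":[0,0,-0.3],"angular":[0,0,0]},
  {"hand":0,"offset":[0,0,-0.3],"angular":[0,0,0]},
])

```text
time: 8.38
tool_pos: [0.4775, 0.1998, 0.0797]
tcp_rot: [-2.928, -1.138, -0.001]
wrist_force: [-1.0, -0.6, 5.3]
width: -0.004
```

drive_tool([
  {"hand":0,"offset":[0,0,-0.1],"angular":[0,0,0]},
  {"hand":0,"offset":[0,0,-0.1],"angular":[0,0,0]},
])

```text
time: 8.62
tool_pos: [0.4776, 0.1998, 0.0792]
tcp_rot: [2.928, 1.138, 0.001]
wrist_force: [-1.4, -1.4, 8.1]
width: 0.001
```

drive_tool([
  {"hand":0,"offset":[0,0,-0.1],"angular":[0,0,0]},
  {"hand":0,"offset":[0,0,-0.1],"angular":[0,0,0]},
  {"hand":0,"offset":[0,0,-0.1],"angular":[0,0,0]},
])

```text
time: 9.0
tool_pos: [0.4778, 0.1999, 0.0792]
tcp_rot: [2.928, 1.138, 0.002]
wrist_force: [-2.9, -1.8, 14.0]
width: -0.001
```

Hard stop reached at reported z 0.0792 with 14 N. I'll release it, lift and travel high over the candler to the dial.

drive_tool([
  {"hand":0,"offset":[0,0,1],"angular":[0,0,0]},
  {"hand":0,"offset":[0,0,5],"angular":[0,0,0]},
  {"hand":0,"offset":[0,0,10],"angular":[0,0,0]},
  {"hand":0,"offset":[0.5,-5,11],"angular":[0,0,-1.5]},
  {"hand":0.4,"offset":[1,-11,11],"angular":[0,0,-1.5]},
  {"hand":0.5,"offset":[2,-17,11],"angular":[0,0,-1.5]},
  {"hand":0.5,"offset":[2.7,-23,11],"angular":[0,0,-1.5]},
  {"hand":0.5,"offset":[2.7,-26.6,11],"angular":[0,0,-1.5]},
])

```text
time: 10.0
tool_pos: [0.5037, -0.0689, 0.1866]
tcp_rot: [-2.944, -1.097, 0.002]
wrist_force: [-1.0, 0.4, 0.2]
width: 0.5
```

drive_tool([
  {"hand":0.5,"offset":[0,0,-3],"angular":[0,0,0]},
  {"hand":0.5,"offset":[0,0,-6],"angular":[0,0,0]},
  {"hand":0.5,"offset":[0,0,-6],"angular":[0,0,0]},
])

```text
time: 10.38
tool_pos: [0.5009, -0.0659, 0.1239]
tcp_rot: [-2.939, -1.098, 0.01]
wrist_force: [-0.7, -0.2, -0.5]
width: 0.502
```

```bash
python3 - <<'E'
from h import *
s=bot.read_state();a=[]
print(s['tool_pos'],s['wrist_force'],s['tcp_rot'],s['q'])
for n in('scene','top'):
    c=bot.read_camera(n);p=proj(c,[.5045,-.066,.089]);u,v=np.round(p).astype(int)
    print(n,p,proj(c,s['tool_pos']),proj(c,s['tool_pos']+[0,0,.0228]))
    if n=='scene':
        g=c['frame'];print(g[290:303,331].mean(1))
    f=cv2.resize(c['frame'][v-25:v+25,u-25:u+25],(400,400),interpolation=cv2.INTER_CUBIC).astype(float)
    a.append(np.clip(255*(f/255)**.7,0,255).astype(np.uint8))
cv2.imwrite('pics/e.png',np.hstack(a))
E
```

```text
[ 0.50087278 -0.06591752  0.12391661] [-0.71334661 -0.16621756 -0.47040352] [-2.93934958 -1.09753485  0.01033353] [-1.80209983e-01  1.83187755e-02  2.04569700e+00  7.46427113e-05
  1.08528478e+00  6.75827786e-01]
scene [322.97893984 191.24739244] [325.58168481 181.8210242 ] [326.2757822  175.28723675]
[182.33333333 229.         232.         223.66666667 220.33333333
 220.66666667 222.33333333 221.         216.         221.33333333
 237.         208.         115.33333333]
top [300.08546339 264.14205502] [300.76206888 263.59757645] [301.21470535 262.09633138]
```

View pics/e.png

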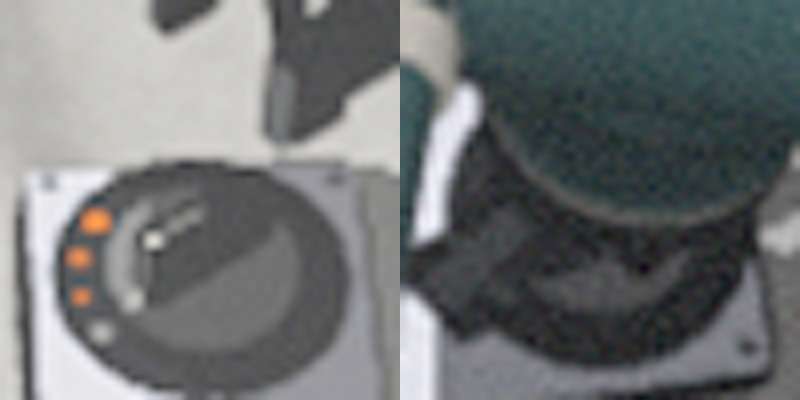

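The fingertips straddle the bar axis: tips at crop (165,30) and (280,140) have a midpoint matching the predicted TCP with the 22 mm offset. The cap is back up (rim at row 300 again). Now I'll go down over the bar.

drive_tool([
  {"hand":0.5,"offset":[0,0,-3],"angular":[0,0,0]},
  {"hand":0.5,"offset":[0,0,-5.5],"angular":[0,0,0]},
  {"hand":0.5,"offset":[0,0,-7],"angular":[0,0,0]},
  {"hand":0.5,"offset":[0,0,-7.8],"angular":[0,0,0]},
  {"hand":0.5,"offset":[0,0,-7.8],"angular":[0,0,0]},
  {"hand":0.5,"offset":[0,0,-7.8],"angular":[0,0,0]},
])

```text
time: 11.22
tool_pos: [0.5051, -0.0665, 0.0505]
tcp_rot: [2.942, 1.099, 0.002]
wrist_force: [0.1, 0.9, 0.5]
width: 0.504
```

drive_tool([
  {"hand":0.5,"offset":[0,0,-0.6],"angular":[0,0,0]},
  {"hand":0.3,"offset":[0,0,-0.6],"angular":[0,0,0]},
  {"hand":0,"offset":[0,0,-0.6],"angular":[0,0,0]},
  {"hand":0,"offset":[0,0,-0.6],"angular":[0,0,0]},
  {"hand":0,"offset":[0,0,-0.6],"angular":[0,0,0]},
  {"hand":0,"offset":[0,0,-0.6],"angular":[0,0,0]},
], force=60)

```text
time: 11.98
tool_pos: [0.5044, -0.0666, 0.0436]
tcp_rot: [2.942, 1.1, 0.0]
wrist_force: [0.2, -3.4, 0.1]
width: 0.151
```

Gripped the bar (opening 0.151 ≈ 13 mm). Now I'll turn it clockwise.

drive_tool([
  {"hand":0,"offset":[0,0,0],"angular":[0,0,-6]},
  {"hand":0,"offset":[0,0,0],"angular":[0,0,-12]},
  {"hand":0,"offset":[0,0,0],"angular":[0,0,-18]},
  {"hand":0,"offset":[0,0,0],"angular":[0,0,-24]},
  {"hand":0,"offset":[0,0,0],"angular":[0,0,-30]},
  {"hand":0,"offset":[0,0,0],"angular":[0,0,-36]},
  {"hand":0,"offset":[0,0,0],"angular":[0,0,-40]},
], force=80)

```text
time: 12.85
tool_pos: [0.504, -0.0656, 0.0437]
tcp_rot: [-3.14, -0.022, 0.001]
wrist_force: [-1.4, 1.2, 2.4]
width: 0.145
```

drive_tool([
  {"hand":0,"offset":[0,0,0],"angular":[0,0,-6]},
  {"hand":0,"offset":[0,0,0],"angular":[0,0,-12]},
  {"hand":0,"offset":[0,0,0],"angular":[0,0,-18]},
  {"hand":0,"offset":[0,0,0],"angular":[0,0,-24]},
  {"hand":0,"offset":[0,0,0],"angular":[0,0,-29.5]},
  {"hand":0,"offset":[0,0,0],"angular":[0,0,-29.5]},
  {"hand":0,"offset":[0,0,0],"angular":[0,0,-29.5]},
])

```text
time: 13.72
tool_pos: [0.5042, -0.0648, 0.0437]
tcp_rot: [-3.043, 0.771, 0.001]
wrist_force: [-1.0, 5.7, 3.5]
width: 0.143
```

```bash
python3 - <<'E'
from h import *
from scipy.spatial.transform import Rotation as Ro
s=bot.read_state();a=[]
y=Ro.from_rotvec(s['tcp_rot']).as_matrix()[:,1];j=np.degrees(np.arctan2(y[1],y[0]))
print(s['tool_pos'],s['wrist_force'],s['torque'],s['width'],s['q'],'jaw',j,'dial',np.radians(-49.03-j), 'abs',np.radians(40.97-(j+90)))
c=bot.read_camera('scene');f=c['frame'][170:320,270:390]
cv2.imwrite('pics/f.png',cv2.resize(f,None,fx=4,fy=4,interpolation=cv2.INTER_CUBIC))
c=bot.read_camera('top');cv2.imwrite('pics/ft.png',c['frame'])
E
```

```text
[ 0.50422374 -0.06481304  0.04369271] [-0.98142808  5.65879462  3.5042125 ] [0.9696703  0.09842671 0.09402608] 0.14268113185078538 [-0.17859122  0.11704361  2.10895171  0.00302779  0.91606922  1.88675055] jaw -118.44111156116428 dial 1.2114524342114181 abs 1.2114524342114181
```

View pics/f.png

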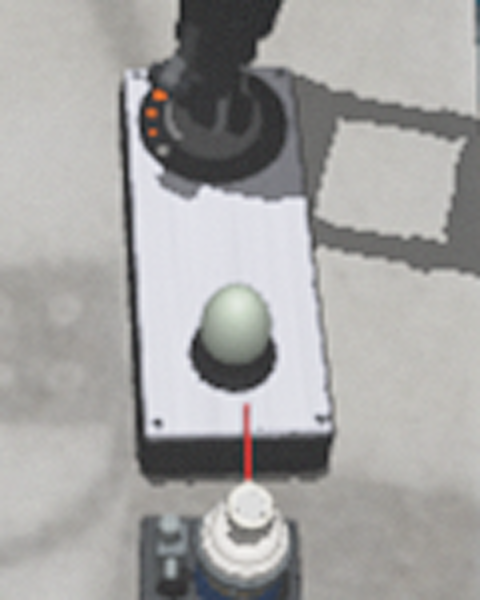

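The gripper's angle gives a dial reading of about 1.21. The egg at (236,325) is in its cup and the cap is up. I'll make a small nudge and use the torque to see where the click centre is.

drive_tool([
  {"hand":0,"offset":[0,-0.1,0],"angular":[0,0,-1]},
  {"hand":0,"offset":[0,-0.1,0],"angular":[0,0,-1]},
  {"hand":0,"offset":[0,-0.1,0],"angular":[0,0,-1]},
  {"hand":0,"offset":[0,-0.1,0],"angular":[0,0,-1]},
])

```text
time: 14.32
tool_pos: [0.5042, -0.0648, 0.0437]
tcp_rot: [-3.035, 0.798, 0.002]
wrist_force: [-0.5, 9.0, 3.3]
width: 0.144
```

```bash
cat > st.py <<'E'
from h import *
from scipy.spatial.transform import Rotation as Ro
T=[];F=[]
for i in range(6):
    s=bot.read_state();T.append(s['torque'][2]);F.append(s['wrist_force']);bot.read_camera('top')
y=Ro.from_rotvec(s['tcp_rot']).as_matrix()[:,1];j=np.degrees(np.arctan2(y[1],y[0]))
print(np.round(T,3),np.mean(F,0),s['tool_pos'],s['width'],'dial',np.radians(-49.03-j),s['time'])
# orange-dot geometry & egg check
t=bot.read_camera('scene');f=t['frame'].astype(int)
m=((f[:,:,1]-np.maximum(f[:,:,0],0)>-60)&(f.min(2)>110)).astype(np.uint8)
import pickle;f0=pickle.load(open('scene0.pkl','rb'))['frame'].astype(int)
print('egg patch diff',np.abs(f[235:270,315:345]-f0[235:270,315:345]).mean(),'cap diff',np.abs(f[288:315,318:345]-f0[288:315,318:345]).mean())
E
python3 st.py
```

```text
[0.106 0.161 0.131 0.121 0.135 0.134] [-0.22382578  9.01547055  3.47133848] [ 0.50423897 -0.06484601  0.04370964] 0.14551624455186635 dial 1.2294031762603859 14.575
egg patch diff 5.952698412698413 cap diff 5.997256515775034
```

Torque rises smoothly through about 0.12 N m at 1.22, which matches the third click. I'll relieve the sideways force, settle there and check.

drive_tool([
  {"hand":0,"offset":[0,0.1,0],"angular":[0,0,0.4]},
  {"hand":0,"offset":[0,0.2,0],"angular":[0,0,0.4]},
  {"hand":0,"offset":[0,0.2,0],"angular":[0,0,0.4]},
  {"hand":0,"offset":[0,0.2,0],"angular":[0,0,0.4]},
])

```text
time: 15.18
tool_pos: [0.5042, -0.0648, 0.0437]
tcp_rot: [-3.04, 0.79, 0.0]
wrist_force: [-1.6, 4.7, 4.5]
width: 0.145
```

```bash
python3 st.py
```

```text
[0.139 0.106 0.145 0.168 0.139 0.155] [-1.25106257  5.30798084  4.73641125] [ 0.50426164 -0.06483148  0.04368549] 0.14419970015931105 dial 1.2235584870195764 15.425
egg patch diff 5.938095238095238 cap diff 6.020118884316415
```

```bash
python3 -c "
from workcell import bot
print(bot.finish_job())"
```

```text
the job is handed in; nothing more can be done
None
```

I've handed the job in with the gripper still holding the dial at about its third click. No verdict came back, so this rests on my own checks.

- **Air canister:** I pressed the cap until it hit its hard stop (14 N; about 6.3 mm of travel after contact) and released it. The camera showed it back up.
- **Dial:** I gripped the bar at 80 N and turned it clockwise, past the first two clicks. My last reading is about 1.22 rad, against 1.20 for the third click and 1.32 for the stop. It comes from the gripper's angle, because the arm blocks the view of the dial. The holding torque of about 0.14 N m fits the third click.
- **Egg and other things:** The last picture I viewed, before the final 1° adjustments, showed the egg in its cup. The numeric check against the first image was slightly off zero (about 6 grey levels). That was steady over both checks, and I put it down to noise and shadow. I didn't compare the bystanders image to image, but the arm felt nothing beyond the cap and the dial apart from about 1 N sideways beside the cap on the first descent.
- **Disagreement:** The real fingertips were about 22 mm short of the reported tool position. I found this from the first descents over the cap, which made no real contact, and allowed for it when gripping the dial.
- **Leftover force:** A sideways force of about 5 N remained on the dial at hand-in, from slightly off-centre gripping.

The robot clock read about 15.5 s of the 48 s allowed.

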